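# Hitch the tow coupler on its test stand

### The job

Raise the handle of the grey tow coupler, lower the coupler by its bar onto the ball of the test stand by feel until it bears lightly on the ball (no more than about 1 kg; the ball's height has not been measured), hold it there for a good half second and only then let go, so that its tail foot drops onto the rest. Last, press the handle all the way down so that it locks, never loading the stand with more than about 2 kg, and leave the other things on the bench where they are.

Things in the scene. Friction and masses are not known exactly. Their poses are not given: they have to be found in the camera images.
- stand: Test stand fixed to the bench: dark steel plate 245 x 74 x 10 mm; near one end a round collar (30 mm wide, 32 mm high) with an upright post ending in a steel ball of 34 mm diameter on a 12 mm neck. The rest stands on the other end. Origin: on the bench under the ball; x points from the ball to the rest.
- post_axis (a point): Point on the vertical axis of the ball and post, at the top of the stand's plate (10 mm above the bench, not at the ball's height). The post is clamped at a height that differs each time and is not measured: the ball's centre is anywhere from 62 to 80 mm above the bench.
- rest_top (a point): Middle of the rubber top of the rest, an aluminium block 42 x 60 mm fixed on the stand's plate: 168 mm from the ball's axis, 38 mm above the bench.
- coupler: Loose grey tow coupler, 0.5 to 0.9 kg, 210 mm long, standing level in a tray: at one end an upside-down round cup, 49 mm wide, 52 mm high, between low cheeks 52 mm wide over all; from it a bar 30 mm wide (upright sides, 12 to 38 mm above the underside) runs to a tail block with a foot 28 x 40 mm. Origin: on its underside, on the cup's axis; x points from the cup to the tail, z up.
- tray: Aluminium parking tray fixed to the bench, 236 x 78 mm, in which the coupler stands at the start: its floor is 6 mm above the bench; low stops, up to 24 mm above the bench, stand 3 to 4 mm clear round the head of the coupler and behind its tail; none beside the bar. Origin on the bench under the cup; axes as the coupler.
- cup_center (a point): Where the ball's centre lies when home: on the cup's axis, 27 mm above the coupler's underside. The cup is open below, 38 mm wide inside with a flared mouth; fully home the 34 mm ball touches its roof. Set on the stand the coupler lies along it, x the same way, tail foot on the rest, and leans up to 0.1 rad, the more tail-down the higher the ball.
- bar_grip (a point): Middle of the bar, between its 30 mm wide sides, 98 mm from the cup's axis and 25 mm above the coupler's underside: a good place to hold the coupler, near its centre of mass. With the handle fully raised the space above is free.
- tail_foot (a point): Middle of the underside of the tail foot, 168 mm from the cup's axis.
- handle_hinge (a point): Middle of the handle's hinge on the coupler, 27 mm behind the cup's axis and 47 mm above the underside; the hinge's axis lies along the coupler's y.
- handle_grip (a point): Place to hold or press the dark handle: a flat bar 12 mm wide (along the coupler's y) and 10 mm thick, ending 18 mm beyond this point. With the handle down the point lies 66 mm behind the hinge (towards the tail) and 20 mm above it, 29 mm above the top of the coupler's bar.
- handle (a joint): Angle of the handle in rad: 0 down (locked), its end over the bar; 1.75 fully raised, leaning over the cup; grows as the end lifts. It turns stiffly (0.12 N m), stays where it is left; the stop at 0 is hard. Its tongue lies under the ball when the handle is down: with the handle down the ball cannot enter the cup, and the handle cannot go down on a ball that is only partly in.
- tape_roll: Bystander: black tape roll lying flat, 66 mm wide, 19 mm high.
- tape_measure: Bystander: pocket tape measure lying flat, 62 x 71 x 33 mm.
- screwdriver: Bystander: lying screwdriver, 185 mm long, 28 mm thick.
- side_cutters: Bystander: side cutters lying flat, 58 x 127 x 15 mm.
- spool: Bystander: solder reel standing on its flange, 54 mm wide, 55 mm high.

How it is judged (in metres and radians):
On the way, in this order (a step that is already met when the one before it is completed fails the run):
1. the handle is raised (more than 1.45 rad) (value of joint handle above 1.45 rad), for 0.2 s.
2. the coupler, still held in the fingers (not by the handle) and its handle up, bears on the ball (horizontal distance between cup_center and post_axis below 0.004 m and height (world z) of cup_center between 0.058 and 0.084 m and contact force between coupler and stand above 1 N and contact force between the fingers and coupler above 8 N and value of joint handle above 1 rad and distance between the grasp point and handle_grip above 0.05 m), for 0.3 s.
3. the handle is pressed down to its stop (value of joint handle below 0.06 rad), for 0.2 s.
At the end, for the whole second after the job is handed in: The coupler rests on the stand: cup axis within 4 mm of the ball's axis, the cup's ball point 58 to 84 mm above the bench, tail foot within 18 mm of the middle of the rest, upright within 0.12 rad, bearing on the ball; handle down within 0.06 rad of its stop; everything still (horizontal distance between cup_center and post_axis below 0.004 m and height (world z) of cup_center between 0.058 and 0.084 m and horizontal distance between tail_foot and rest_top below 0.018 m and angle between coupler's own z axis and vertical below 0.12 rad and contact force between coupler and stand above 1 N and value of joint handle below 0.06 rad and linear speed of coupler below 0.02 m/s); the robot touches nothing.
It fails at once if while held away from its handle, the coupler is pressed on the stand with more than 13 N (contact force between coupler and stand above 13 N and contact force between the fingers and coupler above 8 N and distance between the grasp point and handle_grip above 0.05 m).
It fails at once if the coupler is pressed on the stand (ball, post or plate) with more than 25 N (contact force between coupler and stand above 25 N).
It fails at once if another thing on the bench is moved by more than 30 mm (distance of any of tape_roll, tape_measure, screwdriver, side_cutters, spool from where it was at the start of the episode above 0.03 m).
It also fails if it takes over 72 s, if anything falls off the work surface, if the arm or the gripper's body presses on something with over 40 N, if the wrist force passes 120 N, or if a joint passes its speed limit or range.

### The arm

A 6-joint arm with a two-finger parallel gripper is mounted at the origin on a cart in front of the work surface, level with it; the furniture and walls round the work are solid. World frame = base frame: x ahead of the robot, y to its left, z up, the work surface at z = 0. Lengths are in mm, angles in rad, forces in N, time in s.
With the tool pointing down it reaches from about 325 to 850 mm from the base axis. Payload 15.5 kg.
Tool frame: the origin (TCP) lies at the very end of the fingers, on their centre line; the grasp point (between the pads) lies behind it (pinch_z is the z of the grasp point in the tool frame, in mm); z points along the fingers, y is the line along which they close (so a half turn about z gives the same grasp; the last joint's range is limited). The gripper opens to 91 mm and grips with 3 to 60 N. Pads are 32 mm wide; open, the fingers measure 118 mm over their backs; the gripper's body (76 mm by 178 mm) begins 60 mm behind the grasp point.
Start: joints at [-1.252, 0.494, 1.345, -0, 1.302, -0.096], TCP at [251.88, -571.999, 213.915] pointing down, gripper open.
Joint ranges: [-2.91, 2.91], [-0.82, 2.16], [0.22, 2.67], [-1.22, 4.37], [0.12, 2.79], [-3.08, 3.08]. Speed limits (rad/s): [1.89, 1.89, 2.57, 3.01, 3.01, 3.01].

### API

Orientations are given as a unit quaternion [w, x, y, z].
In Python, from rig import sense, capture, camera_model, close_job, pinch_z gives the robot as it stands. The module is installed in compiled form; this text tells all that it offers.
- The arm moves only by the tool move_arm, never from a script. Its argument "motion" is a list of rows, each a list of 7 numbers: the finger opening in m, from 0 to 0.0912, then the shift along the world's x, y, z in m, then the turn, a rotation vector about the world's x, y, z in rad. In form: [[grip, dx, dy, dz, rx, ry, rz], ...]. A call has 1 to 10 rows; each row shifts and turns the commanded pose from where the row before left it; what a row does not reach is not made up. A row lasts 1/10 s, in which the tool goes at most 50 mm and 8.59 degrees, less where a joint would pass 70% of its speed; a pose out of reach is approached as far as the arm can. A call with a gripper value outside its range is refused whole. The fingers move at their own pace and stop on an object; "grip_force" is the grip in N (left out, the last holds). Time passes only in rows, so rows that do not move let the fingers close. It gives the time, the measured TCP pose, the force, the opening and the grip force at its end, in the units of the state.
- sense(): the state, without advancing time (a new reading comes with each control period).
- capture(name): name is "side" or "top"; returns the picture (384x512x3 uint8, blue, green, red); there is no depth.
- camera_model(name): a dict with "fx", "fy", "cx", "cy" (pixels), "dist_coeffs" ([k1, k2, p1, p2, k3] as OpenCV has them; the pictures are not rectified), "origin" and "orientation" of the camera in the world. Camera axes: x right, y up, looking along -z (the intrinsics and any distortion apply to the point x, -y, -z); pixel columns grow to the right and rows downward; lengths in mm; the calibration is good to about 2 mm. A picture is of the moment at which its call begins. camera_model takes no time and is no camera call.
- close_job(): hands the job in; it is judged then, once.
The state is a dict: "time_s": time; "qpos": joint angles; "qvel": joint speeds; "joint_efforts": joint torques, N m; "position": TCP position; "orientation": TCP orientation; "wrist_force": force on the tool from outside, world axes, zero at the start; "wrist_torque": the same for the moment, N m; "width": finger opening in mm; "grasp_force": force on a finger pad.
Only numpy, scipy, OpenCV 4.12 (cv2) and the standard library are available. Lean on these libraries where they do the work, as an engineer would, in place of code of your own. Each camera call takes 0.05 s, during which the arm holds its last target. There are 200 camera calls.

## Working session

There is one attempt and no reset: what is moved stays moved. The work goes in short steps, Python scripts to look and compute and a tool call to move; the robot and the scene stay as the last step left them, time stands still between calls to the robot, and variables do not carry over. Pictures are saved under pics/ and viewed, at most 10 in all, crops included, and the job is handed in when it is done.

Besides the shell and the picture viewer there is one more tool, called as name(argument=value, ...) on one line, values as JSON. move_arm: Moves the arm, as the interface text tells. Its arguments: {"type":"object","properties":{"motion":{"type":"array"},"grip_force":{"type":"number"}},"required":["motion"]}

```bash
mkdir -p pics
python3 - <<'E'
from rig import *
import cv2
for n in("side","top"):
    cv2.imwrite(f"pics/{n}0.png",capture(n)); print(n,camera_model(n))
print(sense(),pinch_z)
E
```

```text
side {'fx': 424.6747002718722, 'fy': 424.6747002718722, 'cx': 253.82136867571487, 'cy': 193.46457134064565, 'dist_coeffs': array([-0.11929873,  0.        ,  0.        ,  0.        ,  0.        ]), 'origin': array([156.94122447, 714.85176387, 852.05661111]), 'orientation': array([-0.21303475, -0.09932753,  0.40947815,  0.88152021])}
top {'fx': 360.38055011719774, 'fy': 360.38055011719774, 'cx': 254.27124218995894, 'cy': 191.57666135275738, 'dist_coeffs': array([-0.0398118,  0.       ,  0.       ,  0.       ,  0.       ]), 'origin': array([ 414.18241391,  -73.57249382, 1055.41069652]), 'orientation': array([ 0.70729801,  0.04977833, -0.04732724, -0.70357074])}
{'time_s': 0.1, 'qpos': array([-1.25152632e+00,  4.94119696e-01,  1.34606039e+00,  3.80701361e-05,
        1.30249255e+00, -9.54993693e-02]), 'qvel': array([-0.00061667, -0.0022229 , -0.00274528,  0.00076469, -0.00058072,
       -0.00015013]), 'joint_efforts': array([ 3.43922256e-03, -8.80236626e+01, -3.82541227e+01,  7.11360388e-02,
        4.80693346e-02, -5.79153220e-05]), 'position': array([ 251.77155676, -571.68019077,  213.40170365]), 'orientation': array([-5.38662133e-04,  9.78573655e-01,  2.05896355e-01, -4.20543670e-05]), 'wrist_force': array([-0.44942062,  0.3990842 , -0.37126312]), 'wrist_torque': array([-0.0190927 , -0.02537062, -0.01142467]), 'grasp_force': 0.0, 'width': 91.19745563966863} -18.8
```

View pics/top0.png

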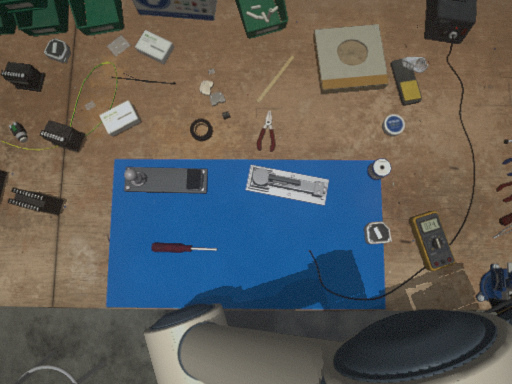

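View pics/side0.png

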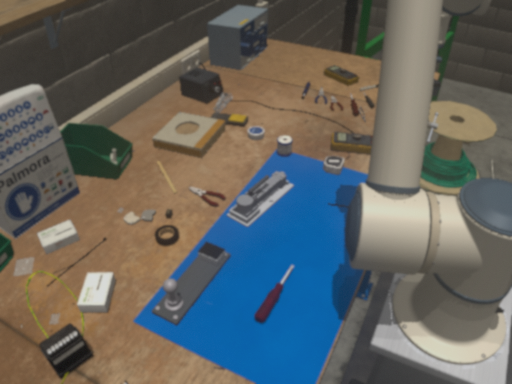

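The top view shows the stand at about (125–207, 168–193), with the ball end on the left. The coupler in its tray is at (248–327, 167–203), with the cup on the left. The side view shows the same layout. I'll zoom in on both.

Run:
```python
import cv2,numpy as np
t=cv2.imread("pics/top0.png");s=cv2.imread("pics/side0.png")
z=lambda i,x,y,w,h,k:cv2.resize(i[y:y+h,x:x+w],None,fx=k,fy=k,interpolation=cv2.INTER_CUBIC)
cv2.imwrite("pics/tz.png",np.vstack([z(t,115,160,100,37,8),z(t,240,160,100,37,8)]))
cv2.imwrite("pics/sz.png",np.hstack([z(s,150,235,85,90,4.5),z(s,222,165,75,90,4.5)]))
```

```text
(no output)
```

View pics/tz.png

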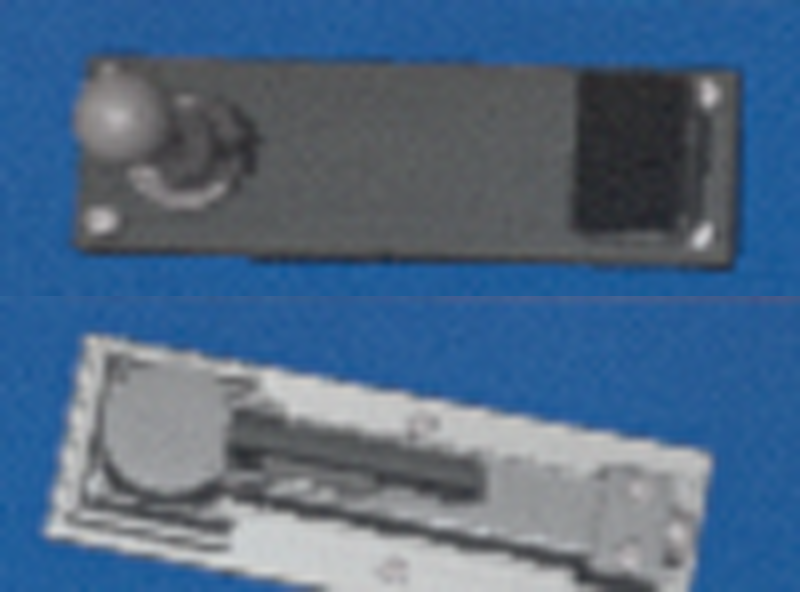

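View pics/sz.png

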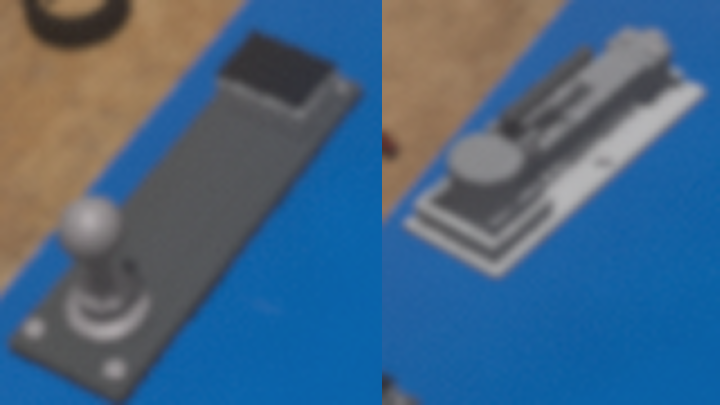

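Crop readings (in crop pixels):
- **Top crop:** ball centre (119,116), plate corners (90,58), (740,70), (732,268), (76,250), cup disc centre ≈(167,428), handle tip ≈(485,480).
- **Side crop:** ball (91,226), cup disc (103,158 in its panel), with the handle lying along the bar.

Next I'll fit the poses.

```bash
cat > h.py <<'E'
import numpy as np,cv2
from rig import *
from scipy.spatial.transform import Rotation as R
from scipy.optimize import least_squares
CM={n:camera_model(n) for n in("top","side")}
def proj(n,P):
    c=CM[n];q=c["orientation"];r=R.from_quat([*q[1:],q[0]])
    p=r.inv().apply(np.atleast_2d(P)-c["origin"])*[1,-1,-1]
    K=np.array([[c["fx"],0,c["cx"]],[0,c["fy"],c["cy"]],[0,0,1]])
    return cv2.projectPoints(p,np.zeros(3),np.zeros(3),K,np.array(c["dist_coeffs"]))[0][:,0]
def uz(x0,y0,k,pts): return (np.array(pts,float)+.5)/k-.5+[x0,y0]
def w(x,y,yaw,P):
    return R.from_euler('z',yaw).apply(P)+[x,y,0]
E
cat > fit.py <<'E'
from h import *
T=lambda *p:uz(115,160,8,p); T2=lambda *p:uz(240,160,8,np.array(p)-[0,296])
S=lambda *p:uz(150,235,4.5,p); S2=lambda *p:uz(222,165,4.5,np.array(p)-[382,0])
def sm(q):
    x,y,a,h,o=q[:5]
    pl=w(x,y,a,[[o,37,10],[o+245,37,10],[o+245,-37,10],[o,-37,10]])
    re=w(x,y,a,[[147,30,38],[189,30,38],[189,-30,38],[147,-30,38]])
    b=[[x,y,h]]
    return pl,re,b
def f(q):
    pl,re,b=sm(q);t=q[5:7];s=q[7:9]
    r=[(proj("top",pl)+t-T((90,58),(740,70),(732,268),(76,250))),.5*(proj("top",re)+t-T((580,72),(688,75),(684,234),(574,230))),2*(proj("top",b)+t-T((119,116))),
       (proj("side",[pl[3],pl[0],pl[2]])+s-S((122,403),(10,346),(362,92)))[0:3]*[[1,1],[1,1],[1,1]], .5*(proj("side",[re[0],re[1],re[2],re[3]])+s-S((218,72),(253,32),(337,68),(300,108))),2*(proj("side",b)+s-S((91,226)))]
    return np.concatenate([np.ravel(v) for v in r]+[q[5:]*1.])
g=least_squares(f,[450,250,-1.57,70,-40,0,0,0,0],loss='soft_l1');print("stand",g.x.round(3));print(g.fun.round(2))
off=g.x[5:]
def cm(q):
    x,y,a=q
    return w(x,y,a,[[0,0,58],[111,6,78],[111,-6,78]])
def fc(q):
    P=cm(q);return np.ravel(np.vstack([2*(proj("top",P[:1])+off[:2]-T2((167,428))),proj("top",P[1:])+off[:2]-T2((487,460),(482,500)),
      2*(proj("side",P[:1])+off[2:]-S2((485,158)))]))
c=least_squares(fc,[450,-50,-1.7]);print("coup",c.x.round(3),c.fun.round(2))
x,y,a=c.x
t=cv2.imread("pics/top0.png");s=cv2.imread("pics/side0.png")
import sys
def draw(n,img,k,x0,y0,W,H):
    im=cv2.resize(img[y0:y0+H,x0:x0+W],None,fx=k,fy=k,interpolation=cv2.INTER_CUBIC);o=off[:2] if n=="top" else off[2:]
    th=np.linspace(0,6.28,40);C=np.c_[np.cos(th),np.sin(th)]
    polys=[w(x,y,a,np.c_[24.5*C,0*th+58]),w(x,y,a,[[26,15,44],[182,15,44],[182,-15,44],[26,-15,44]]),w(x,y,a,[[154,20,6],[182,20,6],[182,-20,6],[154,-20,6]]),w(x,y,a,[[27,0,53],[93,0,73],[111,0,76]]),
      w(*g.x[:3],np.c_[15*C,0*th+32]),sm(g.x)[0],sm(g.x)[1]]
    for p in polys:
        u=((proj(n,p)+o-[x0,y0]+.5)*k-.5).round().astype(int);cv2.polylines(im,[u],True,(0,255,255),1)
    return im
cv2.imwrite("pics/ov.png",np.vstack([draw("top",t,8,240,160,100,44),draw("top",t,8,115,160,100,30)]))
E
python3 fit.py
```

```text
stand [ 5.95063e+02  2.75119e+02  1.09790e+01  8.62980e+01 -4.17840e+01
  5.40000e-01  1.32000e-01 -2.81000e-01  6.83000e-01]
[-0.47 -0.38  0.28 -0.24  0.26 -0.21 -0.53  0.24 -0.28 -0.23  0.23 -0.27
  0.03  0.1  -0.42  0.19  0.05  0.28 -0.04  0.31 -0.79 -0.28  0.87 -1.12
 -0.53  0.58  0.02 -0.2   0.45 -0.19  0.27  0.8   0.08 -0.11  0.54  0.13
 -0.28  0.68]
coup [597.473 -85.916  -1.772] [ 0.44 -0.61  0.27  0.42  0.08 -0.37  0.23  1.26]
```

View pics/ov.png

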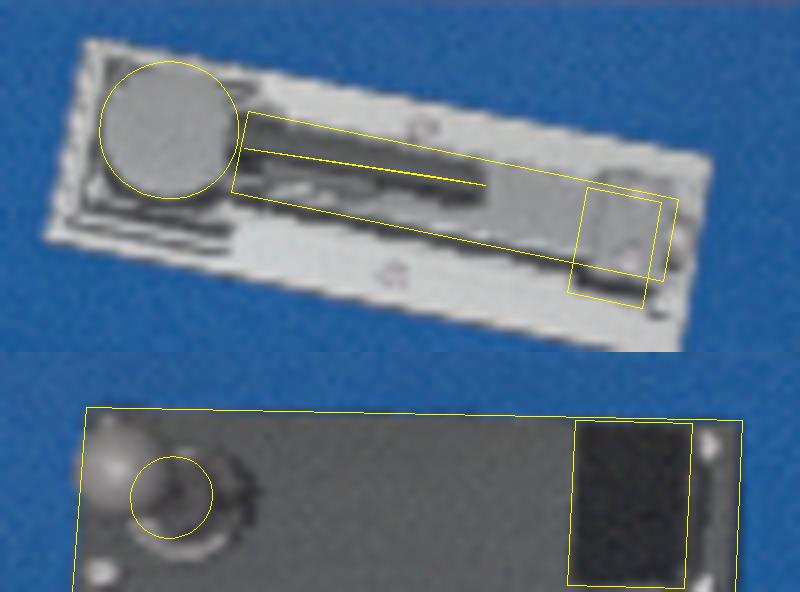

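```bash
python3 - <<'E'
s=open('fit.py').read()
s=s.replace("(119,116)","(123,118)").replace("(91,226)","(92,227)")
s=s.replace("[q[5:]*1.])","[q[5:]*1.5,.5*np.ravel(proj('top',[[q[0],q[1],14]])+t-T((184,158))),.5*np.ravel(proj('side',[[q[0],q[1],14]])+s-S((107,299)))])")
s=s.replace("[450,250,-1.57,70,-40,0,0,0,0]","[595,275,-1.58,72,-40,0,0,0,0],bounds=([0,0,-2,62,-60]+[-3]*4,[900,500,-1,80,-20]+[3]*4)")
s=s.replace("x,y,a=q\n    return","x,y,a=q[:3]\n    return")
s=s.replace("[[0,0,58],[111,6,78],[111,-6,78]])","[[0,0,58],[111,6,78],[111,-6,78],[168,0,46]])").replace("proj(\"top\",P[1:])+off[:2]-T2((487,460),(482,500))","proj(\"top\",P[1:])+off[:2]-T2((487,460),(482,500),(635,518))")
s=s.replace("]))\nc=","]+[proj('top',w(q[0],q[1],q[2],[[q[3],39,6],[q[3]+236,39,6],[q[3],-39,6]]))+off[:2]-T2((88,335),(712,455),(45,535))]))\nc=").replace("[450,-50,-1.7]","[597,-86,-1.77,-35]").replace("x,y,a=c.x\n","x,y,a=c.x[:3]\n")
open('fit.py','w').write(s)
E
python3 fit.py
```

```text
stand [ 5.95820e+02  2.74321e+02 -1.59000e+00  8.00000e+01 -4.24260e+01
  2.05000e-01  2.51000e-01 -2.49000e-01  1.62000e-01]
[-0.71 -0.54  0.02 -0.24 -0.05 -0.22 -0.82  0.07 -0.3  -0.25  0.21 -0.28
 -0.01  0.09 -0.45  0.17  0.56  0.32 -0.3  -0.39 -0.98 -1.01  0.79 -1.71
 -0.5   0.18  0.06 -0.59  0.48 -0.57  0.28  0.41  0.31  1.11  0.31  0.38
 -0.37  0.24  0.16 -0.35  0.29  0.87]
coup [597.305 -86.188  -1.76  -37.119] [-0.03 -0.25  0.1   0.11 -0.04 -0.66 -0.38  0.65  0.49  0.14 -0.13 -0.38
  0.15 -0.29  0.09  0.11]
```

View pics/ov.png

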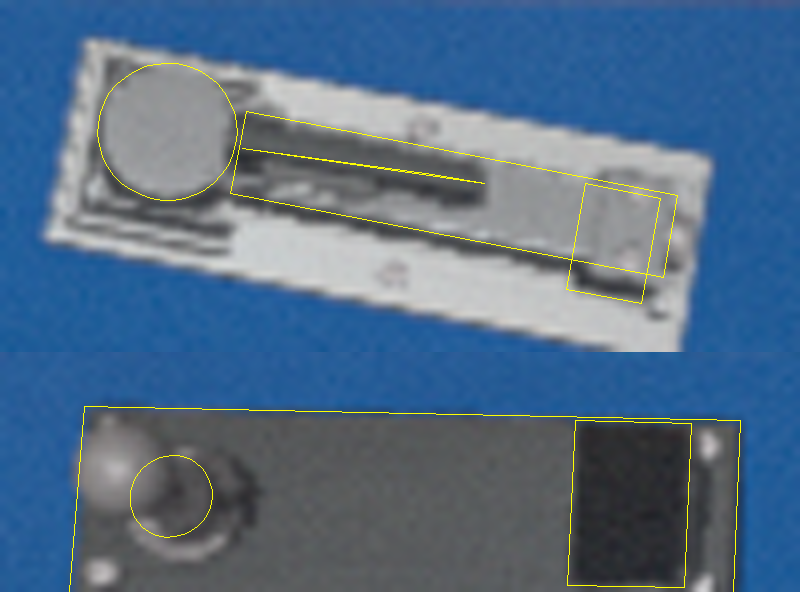

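The outlines fit well. I'm taking the coupler as (597, -86) with yaw -1.76, and the ball axis as about (595.5, 274.5) with stand yaw -1.59. Now I'll move over the handle.

move_arm(motion=[[0.0912,0.0234,0.0282,0,0,0,0.069],[0.0912,0.0234,0.0282,0,0,0,0.069],[0.0912,0.0234,0.0282,0,0,0,0.069],[0.0912,0.0234,0.0282,0,0,0,0.069],[0.0912,0.0234,0.0282,0,0,0,0.069],[0.05,0.0234,0.0282,0,0,0,0.069],[0.05,0.0234,0.0282,0,0,0,0.069],[0.05,0.0234,0.0282,0,0,0,0.069],[0.05,0.0234,0.0282,0,0,0,0.069],[0.05,0.0234,0.0282,0,0,0,0.069]], grip_force=6)

```text
time_s: 1.1
position: [486.6, -288.6, 213.7]
orientation: [-0.0, 0.851, 0.526, -0.0]
wrist_force: [0.6, -0.3, -0.5]
width: 54.1
grasp_force: 0.0
```

move_arm(motion=[[0.05,0.0234,0.0282,0,0,0,0.069],[0.05,0.0234,0.0282,0,0,0,0.069],[0.05,0.0234,0.0282,-0.02,0,0,0.069],[0.05,0.0234,0.0282,-0.02,0,0,0.069],[0.05,0,0,-0.03,0,0,0],[0.05,0,0,-0.02,0,0,0],[0.05,0,0,0,0,0,0],[0.05,0,0,0,0,0,0]])

```text
time_s: 1.9
position: [579.4, -177.3, 124.2]
orientation: [-0.0, 0.771, 0.637, -0.0]
wrist_force: [0.1, -0.2, 0.5]
width: 50.2
grasp_force: 0.0
```

```bash
cat > see.py <<'E'
import sys
from h import *
n=sys.argv[1]
def z(i,x,y,w_,h_,k):return cv2.resize(i[y:y+h_,x:x+w_],None,fx=k,fy=k,interpolation=cv2.INTER_CUBIC)
a=[int(v) for v in sys.argv[2:10]]
cv2.imwrite(f"pics/{n}.png",np.vstack([z(capture("top"),*a[:4],800/a[2]),z(capture("side"),*a[4:],800/a[6])]))
s=sense();print(s["time_s"],s["position"].round(1),s["orientation"].round(4),s["width"],s["wrist_force"].round(2))
E
python3 see.py p1 230 150 120 40 190 150 140 55
```

```text
2.0 [ 580.1 -177.7  125.2] [8.000e-04 7.711e-01 6.367e-01 4.000e-04] 50.26298904822988 [ 0.46 -0.65  0.12]
```

View pics/p1.png

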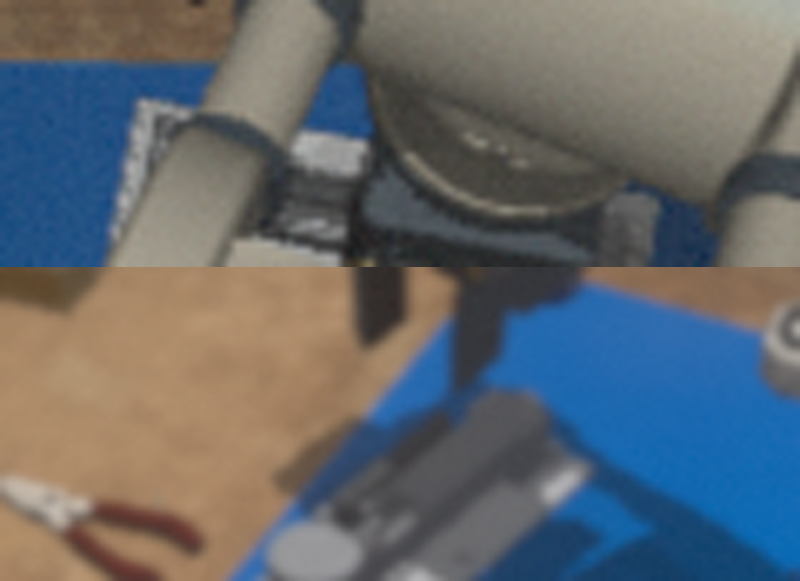

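The top view is mostly hidden by the arm. In the side view the two fingers straddle the handle line at about (380–500, 330). Descend and close lightly.

move_arm(motion=[[0.04,0,0,-0.03,0,0,0],[0.04,0,0,-0.03,0,0,0],[0.04,0,0,-0.009,0,0,0],[0.04,0,0,0,0,0,0],[0.0,0,0,0,0,0,0],[0.0,0,0,0,0,0,0],[0.0,0,0,0,0,0,0],[0.0,0,0,0,0,0,0],[0.0,0,0,0,0,0,0]], grip_force=8)

```text
time_s: 2.9
position: [579.6, -177.4, 55.4]
orientation: [0.0, 0.771, 0.637, 0.0]
wrist_force: [-2.2, -1.5, 3.5]
width: 11.9
grasp_force: 8.0
```

Run:
```python
import numpy as np
# arc deltas along coupler x dir, in 18 steps to 1.75+ overshoot
r=np.hypot(66,20);a0=np.arctan2(20,66);c=np.array([np.cos(-1.76),np.sin(-1.76)])
th=a0+np.linspace(0,1.75,19)
d=np.diff(np.c_[r*np.cos(th),r*np.sin(th)],axis=0)/1000
print([[0,*(np.r_[u*c,v]).round(4),0,0,0] for u,v in d])
```

```text
[[0, np.float64(0.0004), np.float64(0.0022), np.float64(0.0063), 0, 0, 0], [0, np.float64(0.0005), np.float64(0.0028), np.float64(0.0061), 0, 0, 0], [0, np.float64(0.0006), np.float64(0.0034), np.float64(0.0058), 0, 0, 0], [0, np.float64(0.0007), np.float64(0.0039), np.float64(0.0054), 0, 0, 0], [0, np.float64(0.0008), np.float64(0.0044), np.float64(0.005), 0, 0, 0], [0, np.float64(0.0009), np.float64(0.0049), np.float64(0.0045), 0, 0, 0], [0, np.float64(0.001), np.float64(0.0053), np.float64(0.004), 0, 0, 0], [0, np.float64(0.0011), np.float64(0.0056), np.float64(0.0035), 0, 0, 0], [0, np.float64(0.0011), np.float64(0.0059), np.float64(0.0029), 0, 0, 0], [0, np.float64(0.0012), np.float64(0.0062), np.float64(0.0023), 0, 0, 0], [0, np.float64(0.0012), np.float64(0.0064), np.float64(0.0017), 0, 0, 0], [0, np.float64(0.0012), np.float64(0.0065), np.float64(0.0011), 0, 0, 0], [0, np.float64(0.0013), np.float64(0.0066), np.float64(0.0004), 0, 0, 0], [0, np.float64(0.0013), np.float64(0.0066), np.float64(-0.0002), 0, 0, 0], [0, np.float64(0.0012), np.float64(0.0065), np.float64(-0.0009), 0, 0, 0], [0, np.float64(0.0012), np.float64(0.0064), np.float64(-0.0015), 0, 0, 0], [0, np.float64(0.0012), np.float64(0.0062), np.float64(-0.0022), 0, 0, 0], [0, np.float64(0.0011), np.float64(0.006), np.float64(-0.0028), 0, 0, 0]]
```

move_arm(motion=[[0,0.0004,0.0022,0.0063,0,0,0],[0,0.0005,0.0028,0.0061,0,0,0],[0,0.0006,0.0034,0.0058,0,0,0],[0,0.0007,0.0039,0.0054,0,0,0],[0,0.0008,0.0044,0.005,0,0,0],[0,0.0009,0.0049,0.0045,0,0,0],[0,0.001,0.0053,0.004,0,0,0],[0,0.0011,0.0056,0.0035,0,0,0],[0,0.0011,0.0059,0.0029,0,0,0]])

```text
time_s: 3.8
position: [586.7, -138.4, 98.7]
orientation: [0.0, 0.771, 0.637, 0.0]
wrist_force: [-0.2, -4.4, -2.4]
width: 11.9
grasp_force: 8.0
```

move_arm(motion=[[0,0.0012,0.0062,0.0023,0,0,0],[0,0.0012,0.0064,0.0017,0,0,0],[0,0.0012,0.0065,0.0011,0,0,0],[0,0.0013,0.0066,0.0004,0,0,0],[0,0.0013,0.0066,-0.0002,0,0,0],[0,0.0012,0.0065,-0.0009,0,0,0],[0,0.0012,0.0064,-0.0015,0,0,0],[0,0.0012,0.0062,-0.0022,0,0,0],[0,0.0008,0.004,-0.0018,0,0,0],[0,0,0,0,0,0,0]])

```text
time_s: 4.8
position: [597.5, -82.1, 97.3]
orientation: [-0.0, 0.771, 0.637, 0.0]
wrist_force: [0.6, 3.4, 4.0]
width: 11.7
grasp_force: 8.0
```

move_arm(motion=[[0.05,0,0,0,0,0,0],[0.05,0,0,0,0,0,0],[0.05,0,0,0.04,0,0,0],[0.06,0,0,0.045,0,0,0],[0.06,-0.0047,-0.025,0,0,0,0],[0.06,-0.0047,-0.025,0,0,0,0],[0.06,-0.0046,-0.025,0,0,0,0],[0.06,-0.0046,-0.0253,0,0,0,0],[0.06,0,0,0,0,0,0]])

```text
time_s: 5.7
position: [578.0, -186.3, 182.1]
orientation: [0.0, 0.772, 0.636, -0.0]
wrist_force: [-0.0, -0.1, 0.4]
width: 59.9
grasp_force: 0.0
```

```bash
python3 see.py p2 230 150 120 40 190 140 140 60
```

```text
5.8 [ 578.3 -183.8  182.1] [-3.000e-04  7.714e-01  6.363e-01  0.000e+00] 59.95521929477187 [ 0.34  0.15 -0.23]
```

View pics/p2.png

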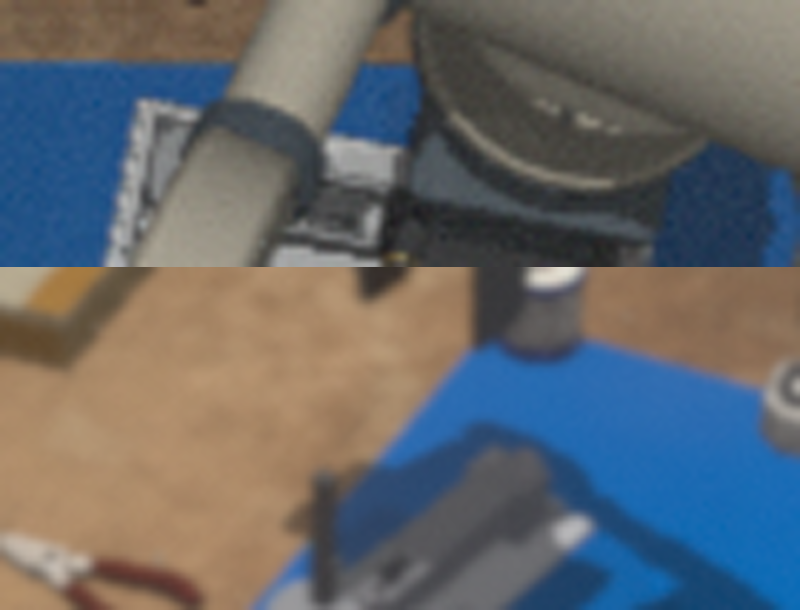

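In the side view the handle stands upright at (325, 475–600), so it is raised. Now I'll descend onto the bar and grip.

move_arm(motion=[[0.06,0,0.001,-0.045,0,0,0],[0.06,0,0,-0.045,0,0,0],[0.06,0,0,-0.04,0,0,0],[0.06,0,0,-0.025,0,0,0],[0.06,0,0,-0.013,0,0,0],[0.06,0,0,0,0,0,0],[0.0,0,0,0,0,0,0],[0.0,0,0,0,0,0,0],[0.0,0,0,0,0,0,0],[0.0,0,0,0,0,0,0]], grip_force=30)

```text
time_s: 6.8
position: [578.9, -182.9, 15.2]
orientation: [0.001, 0.771, 0.637, 0.0]
wrist_force: [-8.8, 0.9, 5.7]
width: 30.9
grasp_force: 4.0
```

move_arm(motion=[[0,0,0,0,0,0,0],[0,0,0,0,0,0,0],[0,0,0,0,0,0,0]])

```text
time_s: 7.1
position: [578.8, -182.8, 15.1]
orientation: [0.0, 0.771, 0.637, 0.0]
wrist_force: [-2.3, 0.8, 8.2]
width: 29.7
grasp_force: 30.0
```

move_arm(motion=[[0,0,0,0.008,0,0,0],[0,0,0,0.012,0,0,0],[0,0,0,0.02,0,0,0],[0,0,0,0.03,0,0,0],[0,0,0,0.03,0,0,0],[0,0,0,0.03,0,0,0],[0,0,0,0.015,0,0,0],[0,0,0,0.005,0,0,0],[0,0,0,0,0,0,0]])

```text
time_s: 8.0
position: [578.6, -182.7, 165.0]
orientation: [0.0, 0.771, 0.637, 0.0]
wrist_force: [0.5, -0.7, -7.5]
width: 30.0
grasp_force: 30.0
```

move_arm(motion=[[0,0.0015,0.0289,0,0,0,0.017],[0,0.0015,0.04,0,0,0,0.017],[0,0.0015,0.04,0,0,0,0.017],[0,0.0015,0.04,0,0,0,0.017],[0,0.0015,0.04,0,0,0,0.017],[0,0.0015,0.04,0,0,0,0.017],[0,0.0015,0.04,0,0,0,0.017],[0,0.0015,0.04,0,0,0,0.017],[0,0.0015,0.03,0,0,0,0.017],[0,0.0015,0.02,0,0,0,0.017]])

```text
time_s: 9.0
position: [592.5, 178.4, 162.9]
orientation: [-0.001, 0.713, 0.701, -0.001]
wrist_force: [1.2, -0.7, -7.2]
width: 29.9
grasp_force: 30.0
```

move_arm(motion=[[0,0,0,-0.015,0,0,0],[0,0,0,-0.02,0,0,0],[0,0,0,-0.014,0,0,0],[0,0,0,0,0,0,0],[0,0,0,0,0,0,0],[0,0,0,0,0,0,0]])

```text
time_s: 9.6
position: [594.1, 176.1, 116.0]
orientation: [0.0, 0.714, 0.7, 0.0]
wrist_force: [-0.1, -0.4, -7.2]
width: 30.2
grasp_force: 30.0
```

```bash
python3 see.py p3 105 145 130 48 135 220 120 48
```

```text
9.7 [594.1 176.2 116.1] [4.000e-04 7.142e-01 6.999e-01 6.000e-04] 30.112110157920068 [ 0.43 -0.85 -7.08]
```

View pics/p3.png

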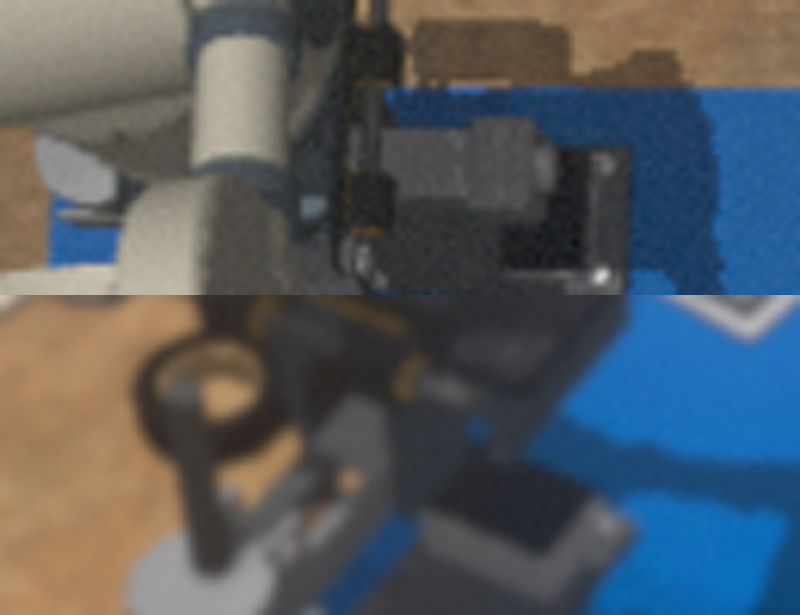

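The top view shows the tail over the rest at (510,165), and the cup's left edge sticks out at (35,165). In the side view the cup disc is at (201,582) with the handle standing up. I'll check the disc positions numerically against the model.

Run:
```python
from h import *
th=np.linspace(0,2*np.pi,60)
def pred(n,x,y,z,r=24.5):
    e=proj(n,np.c_[x+r*np.cos(th),y+r*np.sin(th),0*th+z]);return e.min(0).round(1),e.max(0).round(1)
now=capture("side");old=cv2.imread("pics/side0.png");nt=capture("top")
print("pred now",pred("side",595.7,274.4,159),"pred old",pred("side",597.3,-86.2,58))
print("ball pred",proj("side",[595.6,274.4,76]),proj("top",[595.6,274.4,76]))
for nm,im,x0,y0 in(("now",now,148,250),("old",old,234,190)):
    g=cv2.cvtColor(im,cv2.COLOR_BGR2GRAY)[y0:y0+32,x0:x0+36];print(nm,x0,y0);print("\n".join("".join("%4d"%v for v in r) for r in g[::2]))
g=cv2.cvtColor(nt,cv2.COLOR_BGR2GRAY)[160:186:2,105:130];print("top pred",pred("top",595.7,274.4,159));print("\n".join("".join("%4d"%v for v in r) for r in g))
```

```text
pred now (array([154.1, 254. ]), array([177. , 271.6])) pred old (array([236.4, 194.1]), array([253.6, 205.4]))
ball pred [[170.75532498 286.59633728]] [[130.47090387 174.56531168]]
now 148 250
 144 143 145 142 141 140 141 138 136 134 136 138 136 120  88  64  59  56  61  78 102 111 112 124 135 131 115 101  93  90  85  78  68  60  58  60
 139 139 139 140 139 141 137 136 135 137 142 143 141 129  99  69  59  57  57  61  70  79  87  96 101  98  93  91  89  93  98  93  81  78  85  93
 138 138 137 140 142 142 140 139 140 142 144 146 146 138 113  81  61  56  58  54  60  69  76  82  85  87  90  93 103 115 115 104  93  99 110 118
 141 141 139 139 139 141 144 145 147 147 148 152 154 149 133  98  66  59  57  55  55  60  69  77  89 102 108 119 121 117 108  99  98 109 115 106
 140 140 138 138 140 143 145 147 150 153 155 156 158 154 142 109  75  60  58  56  57  67  86 111 131 136 127 115 108 113 112  97  87  88  84  78
 140 138 138 140 142 144 147 151 154 156 156 159 158 158 147 123  90  67  60  60  67  92 118 139 150 151 142 124 104  94  88  79  75  73  72  73
 140 139 139 141 141 144 149 154 157
[... 4414 characters left out ...]
18 114 114 115 119 131 141 145 146 143 145 145 146 148 145 138 127 107  91  84  87  83  84  79
 117 115 113 110 109 116 120 134 148 145 145 147 145 148 151 150 150 153 122  70  64  70  78  82  89
 118 111 107 112 108 105 110 111 113 133 144 146 150 152 155 154 156 152 119  62  59  62  85 107 124
 112 113 111 119 121 119 118 111  94  89  84  88  94  94  96  91  87  73  61  55  69 116 137 141 141
 112 116 117 122 118 118 117 105  97  99 106 104 107 104 106 100  94  96  94 104 129 147 151 150 154
 111 112 116 112 115 115 116 113  95  88  90  88  86  90  85  82  86  85  82 111 145 160 163 157 162
 121 115 111 113 118 119 116 109  94  88  91  90  88  87  89  85  88  89  97 140 165 166 166 166 167
```

The residuals show the cup is within about 1 mm of the ball's axis. I'll descend by feel, with the coupler's weight reading about -7.2 N.

move_arm(motion=[[0,0,0,-0.004,0,0,0],[0,0,0,-0.003,0,0,0],[0,0,0,-0.002,0,0,0],[0,0,0,-0.002,0,0,0],[0,0,0,-0.002,0,0,0],[0,0,0,-0.002,0,0,0],[0,0,0,-0.002,0,0,0],[0,0,0,0,0,0,0]])

```text
time_s: 10.6
position: [593.4, 176.2, 98.0]
orientation: [-0.0, 0.714, 0.7, -0.0]
wrist_force: [0.2, 0.3, -6.1]
width: 29.5
grasp_force: 30.0
```

move_arm(motion=[[0,0,0,-0.002,0,0,0],[0,0,0,-0.002,0,0,0],[0,0,0,-0.002,0,0,0],[0,0,0,-0.001,0,0,0],[0,0,0,0,0,0,0]])

```text
time_s: 11.1
position: [593.5, 176.2, 91.1]
orientation: [-0.0, 0.714, 0.7, -0.0]
wrist_force: [-0.5, -0.4, -6.3]
width: 30.0
grasp_force: 30.0
```

move_arm(motion=[[0,0,0,-0.002,0,0,0],[0,0,0,-0.002,0,0,0],[0,0,0,-0.002,0,0,0],[0,0,0,-0.002,0,0,0],[0,0,0,0,0,0,0]])

```text
time_s: 11.6
position: [593.4, 176.2, 83.0]
orientation: [-0.0, 0.714, 0.7, -0.0]
wrist_force: [-0.7, 0.2, -6.9]
width: 30.1
grasp_force: 30.0
```

move_arm(motion=[[0,0,0,-0.002,0,0,0],[0,0,0,-0.002,0,0,0],[0,0,0,-0.002,0,0,0],[0,0,0,0,0,0,0]])

```text
time_s: 12.0
position: [593.4, 176.2, 77.0]
orientation: [-0.0, 0.714, 0.7, -0.0]
wrist_force: [0.3, 0.0, -6.7]
width: 30.2
grasp_force: 30.0
```

move_arm(motion=[[0,0,0,-0.002,0,0,0],[0,0,0,-0.002,0,0,0],[0,0,0,-0.002,0,0,0],[0,0,0,0,0,0,0]])

```text
time_s: 12.4
position: [593.4, 176.2, 70.9]
orientation: [-0.0, 0.714, 0.7, -0.0]
wrist_force: [0.0, -0.8, -7.3]
width: 29.6
grasp_force: 30.0
```

move_arm(motion=[[0,0,0,-0.001,0,0,0],[0,0,0,-0.001,0,0,0],[0,0,0,-0.001,0,0,0],[0,0,0,-0.001,0,0,0],[0,0,0,-0.001,0,0,0],[0,0,0,0,0,0,0]])

```text
time_s: 13.0
position: [593.5, 176.2, 66.2]
orientation: [-0.0, 0.714, 0.7, -0.0]
wrist_force: [-0.3, -0.0, -7.6]
width: 29.6
grasp_force: 30.0
```

move_arm(motion=[[0,0,0,-0.0005,0,0,0],[0,0,0,-0.0005,0,0,0],[0,0,0,-0.0005,0,0,0],[0,0,0,0,0,0,0]])

```text
time_s: 13.4
position: [593.6, 176.2, 64.8]
orientation: [-0.0, 0.714, 0.7, -0.0]
wrist_force: [-0.7, -0.5, -7.0]
width: 30.0
grasp_force: 30.0
```

move_arm(motion=[[0,0,0,-0.0005,0,0,0],[0,0,0,-0.0005,0,0,0],[0,0,0,0,0,0,0]])

```text
time_s: 13.7
position: [593.5, 176.2, 63.7]
orientation: [-0.0, 0.714, 0.7, -0.0]
wrist_force: [-0.9, 0.3, -7.3]
width: 29.9
grasp_force: 30.0
```

move_arm(motion=[[0,0,0,-0.0005,0,0,0],[0,0,0,-0.0005,0,0,0],[0,0,0,0,0,0,0]])

```text
time_s: 14.0
position: [593.7, 176.3, 63.0]
orientation: [0.0, 0.714, 0.7, 0.0]
wrist_force: [-0.9, -0.0, -1.9]
width: 29.8
grasp_force: 30.0
```

I have contact: about 5 N on the ball. Holding here.

move_arm(motion=[[0,0,0,0,0,0,0],[0,0,0,0,0,0,0],[0,0,0,0,0,0,0],[0,0,0,0,0,0,0]])

```text
time_s: 14.4
position: [593.7, 176.2, 62.9]
orientation: [0.0, 0.714, 0.7, 0.0]
wrist_force: [-0.3, 0.2, -1.3]
width: 29.5
grasp_force: 30.0
```

move_arm(motion=[[0,0,0,0,0,0,0],[0,0,0,0,0,0,0],[0,0,0,0,0,0,0],[0,0,0,0,0,0,0]])

```text
time_s: 14.8
position: [593.7, 176.2, 62.8]
orientation: [0.0, 0.714, 0.7, 0.0]
wrist_force: [-0.7, -0.3, -1.4]
width: 30.1
grasp_force: 30.0
```

Run:
```python
from rig import *;import numpy as np
f=[]
for _ in range(4): capture("side"); f.append(sense()["wrist_force"])
print(np.mean(f,0),sense()["position"],sense()["wrist_torque"])
```

```text
[-0.47405217  0.19899504 -1.71777688] [593.64878968 176.18054191  62.83178724] [ 0.36795397 -0.05062132  0.02068618]
```

move_arm(motion=[[0.05,0,0,0,0,0,0],[0.05,0,0,0,0,0,0],[0.05,0,0,0,0,0,0],[0.05,0,0,0,0,0,0],[0.05,0,0,0,0,0,0]])

```text
time_s: 15.5
position: [593.6, 176.2, 62.9]
orientation: [0.0, 0.714, 0.7, 0.0]
wrist_force: [0.5, -0.6, -0.3]
width: 49.8
grasp_force: 0.0
```

move_arm(motion=[[0.05,0,0,0.02,0,0,0],[0.05,0,0,0.03,0,0,0],[0.05,0,0,0.04,0,0,0],[0.05,0,0,0.045,0,0,0],[0.05,0,0,0.045,0,0,0],[0.05,0,-0.04,0.03,0,0,0],[0.05,0,-0.04,0,0,0,0],[0.05,0,-0.04,0,0,0,0],[0.05,0,-0.04,0,0,0,0],[0.0,0,-0.04,0,0,0,0]])

```text
time_s: 16.5
position: [593.3, -25.3, 273.0]
orientation: [0.0, 0.714, 0.7, 0.0]
wrist_force: [0.2, 1.0, 0.6]
width: 45.0
grasp_force: 0.0
```

```bash
python3 see.py p4 105 140 120 45 140 215 110 45
```

```text
16.6 [593.5 -28.1 272.8] [ 5.000e-04  7.154e-01  6.987e-01 -4.000e-04] 36.62984112483102 [ 0.59  1.13 -0.14]
```

View pics/p4.png

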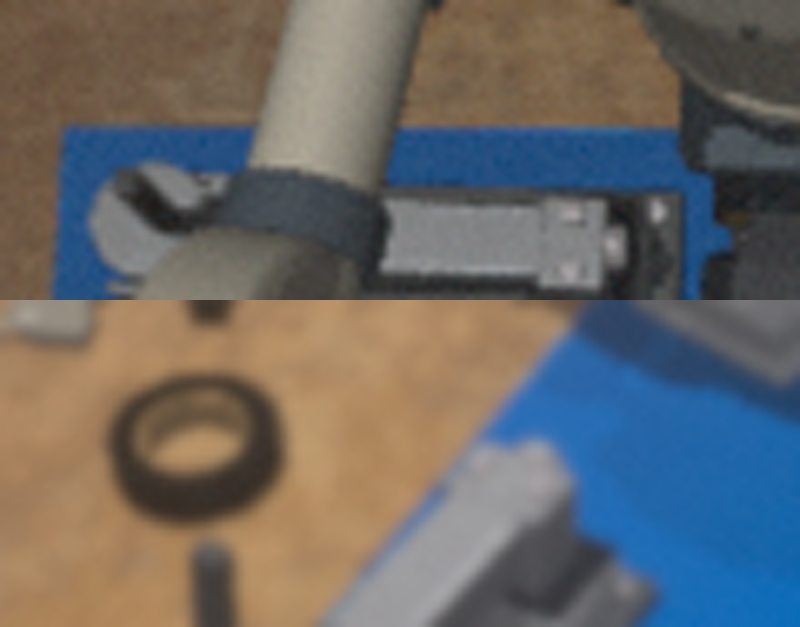

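The coupler sits on the stand. The top view shows the tail on the rest at (575,240), the cup over the ball at (150,220) and the handle still up. Next I'll plan the push-down path for the closed fingers.

Run:
```python
import numpy as np
dl=np.arcsin((80-27-38)/168);hx,hz=27*np.cos(dl)+20*np.sin(dl),80-27*np.sin(dl)+20*np.cos(dl)
print("tilt",dl,"hinge",hx,hz)
s=np.array([66,75,84.]);b=np.c_[s,s*20/66]; n=np.array([-np.sin(.294),np.cos(.294)])*5
def top(th):
    a=th-dl;P=b+n;return hx+P[:,0]*np.cos(a)-P[:,1]*np.sin(a),hz+P[:,0]*np.sin(a)+P[:,1]*np.cos(a)
prev=None
for th in [1.75,1.6,1.45,1.3,1.15,1.0,.85,.7,.55,.4,.25,.1,0]:
    X,Z=top(th);f=X.min();c=Z[0];t=f-16
    print(th,"face",f.round(1),"z",c.round(1),"TCP xy",(595.6-.0192*t).round(1),(274.4-t).round(1))
```

```text
tilt 0.0894047719275952 hinge 28.6778777656698 97.50940681054905
1.75 face -8.8 z 159.6 TCP xy 596.1 299.2
1.6 face 3.5 z 163.4 TCP xy 595.8 286.9
1.45 face 16.3 z 165.8 TCP xy 595.6 274.1
1.3 face 28.2 z 166.7 TCP xy 595.4 262.2
1.15 face 38.6 z 165.9 TCP xy 595.2 251.8
1.0 face 48.7 z 163.7 TCP xy 595.0 241.7
0.85 face 58.4 z 160.0 TCP xy 594.8 232.0
0.7 face 67.4 z 154.8 TCP xy 594.6 223.0
0.55 face 75.5 z 148.4 TCP xy 594.5 214.9
0.4 face 82.6 z 140.8 TCP xy 594.3 207.8
0.25 face 88.4 z 132.3 TCP xy 594.2 202.0
0.1 face 93.0 z 123.0 TCP xy 594.1 197.4
0 face 95.2 z 116.4 TCP xy 594.1 195.2
```

move_arm(motion=[[0,0.0005,0.034,0,0,0,0],[0,0.0005,0.04,0,0,0,0],[0,0.0005,0.04,0,0,0,0],[0,0.0005,0.04,0,0,0,0],[0,0.0005,0.04,0,0,0,0],[0,0,0.04,0,0,0,0],[0,0,0.04,0,0,0,0],[0,0,0.03,0,0,0,0],[0,0,0.02,0,0,0,0],[0,0,0.01,0,0,0,0]])

```text
time_s: 17.6
position: [595.7, 311.9, 272.6]
orientation: [-0.0, 0.714, 0.701, -0.0]
wrist_force: [0.2, -0.6, -0.2]
width: 0.1
grasp_force: 0.0
```

move_arm(motion=[[0,0,0,-0.03,0,0,0],[0,0,0,-0.04,0,0,0],[0,0,0,-0.03,0,0,0],[0,0,0,-0.013,0,0,0],[0,0,0,0,0,0,0],[0,0,0,0,0,0,0]])

```text
time_s: 18.2
position: [596.9, 310.1, 161.2]
orientation: [0.0, 0.714, 0.7, 0.001]
wrist_force: [0.2, -0.7, 0.8]
width: 0.7
grasp_force: 0.0
```

Now I'll push the handle towards the tail along its arc.

move_arm(motion=[[0,-0.0001,-0.006,0,0,0,0],[0,-0.0001,-0.006,0.001,0,0,0],[0,-0.0001,-0.006,0.001,0,0,0],[0,-0.0001,-0.006,0.001,0,0,0],[0,-0.0001,-0.006,0.001,0,0,0],[0,-0.0001,-0.006,0.0005,0,0,0]])

```text
time_s: 18.8
position: [595.6, 273.8, 164.6]
orientation: [-0.0, 0.714, 0.7, 0.0]
wrist_force: [-0.6, 2.1, 1.9]
width: 0.2
grasp_force: 1.2
```

move_arm(motion=[[0,-0.0001,-0.006,0.0005,0,0,0],[0,-0.0001,-0.006,0,0,0,0],[0,-0.0001,-0.005,-0.0005,0,0,0],[0,-0.0001,-0.005,-0.0005,0,0,0],[0,-0.0001,-0.005,-0.001,0,0,0],[0,-0.0001,-0.005,-0.001,0,0,0],[0,0,0,0,0,0,0]])

```text
time_s: 19.5
position: [594.8, 241.5, 161.6]
orientation: [-0.0, 0.714, 0.7, -0.0]
wrist_force: [0.3, 0.5, 1.0]
width: 0.8
grasp_force: 0.1
```

move_arm(motion=[[0,-0.0001,-0.005,-0.001,0,0,0],[0,-0.0001,-0.005,-0.001,0,0,0],[0,-0.0001,-0.0045,-0.002,0,0,0],[0,-0.0001,-0.0045,-0.003,0,0,0],[0,-0.0001,-0.004,-0.0035,0,0,0],[0,-0.0001,-0.004,-0.0035,0,0,0],[0,0,-0.0035,-0.0035,0,0,0],[0,0,-0.0035,-0.004,0,0,0],[0,0,-0.003,-0.004,0,0,0]])

```text
time_s: 20.4
position: [594.2, 204.9, 135.9]
orientation: [-0.0, 0.714, 0.7, -0.0]
wrist_force: [-0.4, 2.0, 0.3]
width: 0.7
grasp_force: 0.7
```

move_arm(motion=[[0,0,-0.002,-0.004,0,0,0],[0,0,-0.002,-0.003,0,0,0],[0,0,-0.002,-0.003,0,0,0],[0,0,0,0,0,0,0]])

```text
time_s: 20.8
position: [594.1, 198.9, 125.8]
orientation: [-0.0, 0.714, 0.7, -0.0]
wrist_force: [-0.4, 0.3, 0.3]
width: 0.6
grasp_force: 0.0
```

move_arm(motion=[[0,0,-0.0005,-0.0015,0,0,0],[0,0,-0.0005,-0.0015,0,0,0],[0,0,-0.0005,-0.0015,0,0,0],[0,0,-0.0005,-0.0015,0,0,0],[0,0,0,0,0,0,0]])

```text
time_s: 21.3
position: [594.3, 196.8, 120.3]
orientation: [0.0, 0.714, 0.7, -0.0]
wrist_force: [-0.3, -2.8, 3.9]
width: 0.1
grasp_force: 1.7
```

move_arm(motion=[[0,0,0,-0.001,0,0,0],[0,0,0,-0.001,0,0,0],[0,0,0,0,0,0,0]])

```text
time_s: 21.6
position: [594.6, 196.7, 118.9]
orientation: [0.001, 0.714, 0.7, 0.0]
wrist_force: [-2.4, -5.9, 11.7]
width: 0.5
grasp_force: 5.8
```

move_arm(motion=[[0,0,0,0.004,0,0,0],[0,0,0,0.008,0,0,0],[0,0,-0.008,0,0,0,0],[0,0,-0.008,0,0,0,0],[0,0,0,0,0,0,0]])

```text
time_s: 22.1
position: [594.2, 179.9, 130.1]
orientation: [-0.0, 0.714, 0.7, -0.0]
wrist_force: [0.4, 1.1, -0.8]
width: 0.2
grasp_force: 0.0
```

move_arm(motion=[[0,0,0,-0.002,0,0,0],[0,0,0,-0.002,0,0,0],[0,0,0,-0.001,0,0,0],[0,0,0,-0.001,0,0,0],[0,0,0,0,0,0,0]])

```text
time_s: 22.6
position: [594.2, 181.3, 124.1]
orientation: [-0.0, 0.714, 0.7, -0.0]
wrist_force: [0.3, -0.2, 0.8]
width: 0.2
grasp_force: 0.0
```

move_arm(motion=[[0,0,0,-0.001,0,0,0],[0,0,0,-0.001,0,0,0],[0,0,0,0,0,0,0]])

```text
time_s: 22.9
position: [594.2, 181.2, 122.2]
orientation: [-0.0, 0.714, 0.7, -0.0]
wrist_force: [-0.0, -0.5, 0.3]
width: 0.6
grasp_force: 0.0
```

move_arm(motion=[[0,0,0,-0.001,0,0,0],[0,0,0,0,0,0,0]])

```text
time_s: 23.1
position: [594.2, 181.2, 121.2]
orientation: [-0.0, 0.714, 0.7, -0.0]
wrist_force: [-0.2, -0.8, 0.3]
width: 0.4
grasp_force: 0.0
```

move_arm(motion=[[0,0,0,-0.001,0,0,0],[0,0,0,0,0,0,0]])

```text
time_s: 23.3
position: [594.2, 181.2, 120.2]
orientation: [-0.0, 0.714, 0.7, -0.0]
wrist_force: [0.6, -0.1, 0.5]
width: 0.7
grasp_force: 0.0
```

move_arm(motion=[[0,0,0,-0.001,0,0,0],[0,0,0,0,0,0,0]])

```text
time_s: 23.5
position: [594.2, 181.2, 119.2]
orientation: [-0.0, 0.714, 0.7, -0.0]
wrist_force: [0.1, 0.3, 0.1]
width: 0.3
grasp_force: 0.0
```

move_arm(motion=[[0,0,0,-0.0005,0,0,0],[0,0,0,0,0,0,0]])

```text
time_s: 23.7
position: [594.3, 181.2, 118.8]
orientation: [-0.0, 0.714, 0.7, -0.0]
wrist_force: [-0.5, -0.6, -0.5]
width: 0.3
grasp_force: 0.0
```

move_arm(motion=[[0,0,0,-0.001,0,0,0],[0,0,0,0,0,0,0]])

```text
time_s: 23.9
position: [594.5, 181.2, 118.0]
orientation: [0.0, 0.714, 0.7, 0.0]
wrist_force: [-0.5, -0.6, 4.2]
width: 0.4
grasp_force: 1.9
```

move_arm(motion=[[0,0,0,-0.0005,0,0,0],[0,0,0,0,0,0,0]])

```text
time_s: 24.1
position: [594.6, 181.2, 117.8]
orientation: [0.0, 0.714, 0.7, 0.0]
wrist_force: [-1.8, -1.4, 7.7]
width: 0.6
grasp_force: 4.0
```

Contact is rigid at z≈118, where the stop should be. I'll hold briefly, then retreat.

move_arm(motion=[[0,0,0,-0.0004,0,0,0],[0,0,0,0,0,0,0],[0,0,0,0,0,0,0],[0,0,0,0,0,0,0]])

```text
time_s: 24.5
position: [594.7, 181.2, 117.7]
orientation: [0.0, 0.714, 0.7, 0.0]
wrist_force: [-1.4, -1.0, 11.0]
width: 0.2
grasp_force: 5.7
```

move_arm(motion=[[0,0,0,0.003,0,0,0],[0,0,0,0.02,0,0,0],[0,0,0,0.04,0,0,0],[0,0,0,0.04,0,0,0],[0,0,-0.04,0.04,0,0,0],[0,0,-0.045,0,0,0,0],[0,0,-0.045,0,0,0,0],[0,0,-0.045,0,0,0,0],[0,0,-0.045,0,0,0,0],[0,0,-0.045,0,0,0,0]])

```text
time_s: 25.5
position: [593.9, -80.9, 255.3]
orientation: [-0.0, 0.714, 0.7, -0.0]
wrist_force: [0.9, -0.4, -0.5]
width: 0.5
grasp_force: 0.0
```

move_arm(motion=[[0,0,-0.045,0,0,0,0],[0,0,-0.045,0,0,0,0],[0,0,0,0,0,0,0],[0,0,0,0,0,0,0]])

```text
time_s: 25.9
position: [594.0, -170.0, 255.0]
orientation: [-0.0, 0.715, 0.699, -0.0]
wrist_force: [-0.6, 0.8, -0.0]
width: 0.4
grasp_force: 0.0
```

Run:
```python
from h import *
s=capture("side");t=capture("top");cv2.imwrite("pics/endside.png",s);cv2.imwrite("pics/endtop.png",t)
dl=.0894;hx,hz=28.7,98.3
# predicted handle axis (hinge->grip->tip line) for several angles, compare with dark pixels
for n,im in(("top",t),("side",s)):
    g=cv2.cvtColor(im,cv2.COLOR_BGR2GRAY)
    for th in(0,.1,.2,.35):
        S=np.array([40,66,80.]);a=th-dl+.294;r=S*1.045
        al=hx+r*np.cos(a)-5*np.sin(a);z=hz+r*np.sin(a)+5*np.cos(a)
        p=proj(n,np.c_[595.6-.0192*al,274.4-al,z]);print(n,th,p.round(1).tolist())
    x0,y0=(138,164) if n=="top" else (182,240)
    if n=="side": x0,y0=176,236
    G=g[y0:y0+34,x0:x0+36];print(x0,y0);print("\n".join("%d:"%(y0+i)+"".join("%4d"%v for v in G[i]) for i in range(0,34,2)))
```

```text
top 0 [[151.3, 172.7], [160.6, 172.5], [165.7, 172.4]]
top 0.1 [[150.3, 172.4], [159.1, 172.0], [164.0, 171.8]]
top 0.2 [[149.2, 172.1], [157.4, 171.6], [162.0, 171.3]]
top 0.35 [[147.3, 171.7], [154.4, 170.9], [158.4, 170.4]]
138 164
164:  68  72  69  67  71  68  71  74  77  69  71  70  73  66  72  72  69  71  69  73  70  70  69  66  68  70  71  68  68  71  70  70  68  67  70  63
166:  98  84  81  71  70  70  72  71  69  72  69  75  74  68  69  71  67  68  68  67  69  67  69  68  70  67  67  68  74  70  68  71  68  68  61  72
168: 113 113  98  74  56  68  68  72  71  68  70  74  74  72  76  74  74  74  72  75  69  73  72  72  68  71  72  74  70  70  70  73  71  73  72  70
170:  72  63  62  55  57  66  73  77  75  82  83  82  76  83  96  96  92  89  86  84  99 132 136 156 159 155 138 100  99  95  99  93  99  96  88  86
172:  77  79  79  74  78  78  74  82  78  73  77  78  78  73  73  74  75  76  73  72  73  69  73  76  74  71  75  72  70  67  94 129 130 133 130 131
174:  46  49  50  56  57  58  59  55  60  60  63  65  63  65  65  66  69  69  67  69  73  71  72  70  75  71  77  80  77
[... 3739 characters left out ...]
 112 115 107  96  93  97 112 131 146 156 156 146 123  98  82  75  75  74  74  77  82  84  87  88  88  91
262: 111 101  95  90  85  79  80  82  84  84  85  83  83  86  97 118 138 152 153 142 123 101  82  75  73  73  70  67  65  66  69  71  76  77  82  84
264:  96  92  88  79  77  79  83  80  78  75  72  75  79  85  98 115 129 134 122 102  83  77  73  73  69  68  65  62  62  62  62  61  62  64  67  76
266:  86  78  73  76  78  77  76  75  75  75  79  85  95 106 117 122 113  99  85  77  74  72  70  68  64  63  62  63  61  60  61  61  64  67  76  82
268:  67  62  64  70  77  85  88  84  80  83  92 105 118 125 119 103  87  78  74  73  71  69  64  63  63  60  61  61  60  61  63  70  77  82  87  92
```

The handle lies along the bar in the final side image, flatter than any raised angle would give. Handing in.

```bash
python3 -c "
from rig import *
print(close_job())"
```

```text
the job is handed in; nothing more can be done
None
```

I set the coupler on the ball at about 5.5 N, held it there for more than half a second and let go, then pressed the handle down to a hard stop and handed the job in at about 26 s; the verdict was not shown, and the lock rests on the feel of the stop and the final side image.

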